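# Open a dye canister of unknown thread hand in the opening block

### The job

Two look-alike square dye canisters stand on the table: take the one on the left, keep it upright, and set it fully down into the pocket of the wooden opening block that matches its outline, so that it cannot turn. Then unscrew its cap - some of these caps have a left-hand thread and it cannot be seen which, so try both ways - lift the cap a few centimetres clear above the neck while the canister stays seated in its pocket, and finish while still holding the cap up there, touching the canister no more. Leave the other canister closed where it stands and do not disturb the other things on the table.

Things in the scene. Friction and masses are not known exactly. Their poses are not given: they have to be found in the camera images.
- canister_a: Square white dye canister, 0.25 to 0.5 kg: 62 x 62 mm, flat sides from 6 to 86 mm above its base, heel bevelled to 54 mm, neck top at 117 mm, 125 mm tall with cap. Origin: centre of the underside; z up, x and y square to the sides. The two look the same and change places; one has a right-hand thread (cap loosens counter-clockwise from above), the other left-hand, unseen.
- canister_b: The other look-alike canister; size and frame as canister_a, with the reverse thread. At the start one of the two stands on the robot's left (y 0.18 to 0.28), the other to the right of it (y -0.02 to 0.05).
- cap_a: Black ribbed screw cap on canister_a, 56 mm across, 28 mm tall, 40 g. Origin: centre of its lower rim, 97 mm above the canister's base when closed; z up. The wrong way it meets a hard stop within 20 degrees, play included. The right way it turns easily, comes free 56 degrees from that stop and is blocked again at 85: about 70 degrees from its start frees it.
- cap_b: The same cap on canister_b, same frame and behaviour, loosening the other way round. A cap stays at one height while it turns (1 mm of upward play when closed); once free it lifts straight up, clear of the neck after 20 mm. Pulled before that, it lifts the canister with it.
- opening_block: Wooden block screwed to the table, 120 x 200 x 36 mm, with two pockets 30 mm deep: a square one, 65 mm wide, centred 53.5 mm to +y of the block's centre, sides parallel to the block's, and a round one, 94 mm across, centred 41 mm to -y (a square canister would spin in it). Origin: centre of the underside; y along its length.
- square_pocket (a point): Centre of the floor of the block's square pocket, 30 mm below the block's top; z up, x and y across the pocket's sides. A canister's four sides fit any of four ways, with 1.5 mm of play on each side.
- dye_pot_0: Round dye pot with a white lid, 60 mm across, 52 mm tall, a bystander. Origin: centre of its underside.
- dye_pot_3: Round dye pot with a black lid, 54 mm across, 44 mm tall, a bystander. Origin: centre of its underside.
- tape_roll: Roll of masking tape lying flat, 100 mm across, 25 mm high, a bystander. Origin: centre of its underside.
- funnel: Funnel standing on its mouth, 94 mm across, 85 mm tall, a bystander. Origin: centre of its mouth.
- pipette: Plastic dropper lying flat, 153 x 15 x 15 mm, a bystander. Origin: centre of its underside; x along it.

How it is judged (in metres and radians):
On the way:
1. the left canister stands fully down and upright in the square pocket, its cap still on; the other canister stands where it was (((horizontal distance between canister_a and square_pocket below 0.004 m and z of canister_a in the frame of square_pocket below 0.004 m and angle between canister_a's own z axis and vertical below 0.06 rad and z of cap_a in the frame of canister_a below 0.102 m and horizontal distance between cap_a and canister_a below 0.006 m and world y of canister_b below 0.12 m and distance of canister_b from where it was at the start of the episode below 0.03 m and angle between canister_b's own z axis and vertical below 0.1 rad and z of cap_b in the frame of canister_b below 0.102 m and horizontal distance between cap_b and canister_b below 0.006 m) or (horizontal distance between canister_b and square_pocket below 0.004 m and z of canister_b in the frame of square_pocket below 0.004 m and angle between canister_b's own z axis and vertical below 0.06 rad and z of cap_b in the frame of canister_b below 0.102 m and horizontal distance between cap_b and canister_b below 0.006 m and world y of canister_a below 0.12 m and distance of canister_a from where it was at the start of the episode below 0.03 m and angle between canister_a's own z axis and vertical below 0.1 rad and z of cap_a in the frame of canister_a below 0.102 m and horizontal distance between cap_a and canister_a below 0.006 m))), for 0.2 s.
At the end, for the whole second after the job is handed in: The canister from the left is seated in the square pocket (4 mm, 0.06 rad) and untouched; the fingers hold its cap still (over 2 N), rim 130 mm or more above the canister's base (closed: 97), within 100 mm sideways, off the neck. The other stands within 30 mm of its start, cap on (((horizontal distance between canister_a and square_pocket below 0.004 m and z of canister_a in the frame of square_pocket below 0.004 m and angle between canister_a's own z axis and vertical below 0.06 rad and z of cap_a in the frame of canister_a above 0.13 m and horizontal distance between cap_a and canister_a below 0.1 m and contact force between the fingers and cap_a above 2 N and contact force between cap_a and canister_a below 0.05 N and contact force between each of the arm, the fingers and canister_a below 0.5 N and linear speed of cap_a below 0.03 m/s and world y of canister_b below 0.12 m and distance of canister_b from where it was at the start of the episode below 0.03 m and angle between canister_b's own z axis and vertical below 0.1 rad and z of cap_b in the frame of canister_b below 0.102 m and horizontal distance between cap_b and canister_b below 0.006 m) or (horizontal distance between canister_b and square_pocket below 0.004 m and z of canister_b in the frame of square_pocket below 0.004 m and angle between canister_b's own z axis and vertical below 0.06 rad and z of cap_b in the frame of canister_b above 0.13 m and horizontal distance between cap_b and canister_b below 0.1 m and contact force between the fingers and cap_b above 2 N and contact force between cap_b and canister_b below 0.05 N and contact force between each of the arm, the fingers and canister_b below 0.5 N and linear speed of cap_b below 0.03 m/s and world y of canister_a below 0.12 m and distance of canister_a from where it was at the start of the episode below 0.03 m and angle between canister_a's own z axis and vertical below 0.1 rad and z of cap_a in the frame of canister_a below 0.102 m and horizontal distance between cap_a and canister_a below 0.006 m))); the arm keeps its last pose, push and grip.
It fails at once if both canisters have been moved (distance of each of canister_a, canister_b from where it was at the start of the episode above 0.03 m).
It fails at once if a canister is tipped by more than 0.5 rad (angle between any of canister_a, canister_b's own z axis and vertical above 0.5 rad).
It fails at once if a bystander (dye pot, tape roll, funnel, pipette) is moved by more than 40 mm (distance of any of dye_pot_0, dye_pot_3, tape_roll, funnel, pipette from where it was at the start of the episode above 0.04 m).
It also fails if it takes over 58 s, if anything falls off the work surface, if the arm or the gripper's body presses on something with over 40 N, if the wrist force passes 120 N, or if a joint passes its speed limit or range.

### The arm

A 7-joint arm with a two-finger parallel gripper is mounted at the origin on a cart in front of the work surface, level with it; the furniture and walls round the work are solid. World frame = base frame: x ahead of the robot, y to its left, z up, the work surface at z = 0. Lengths are in mm, angles in degrees, forces in N, time in s.
With the tool pointing down it reaches from about 425 to 950 mm from the base axis. Payload 16.7 kg.
Tool frame: the origin (TCP) lies midway between the tips of the shut fingers; the grasp point (between the pads) lies 19 mm behind it; z points along the fingers, y is the line along which they close (so a half turn about z gives the same grasp; the last joint's range is limited). The gripper opens to 94 mm and grips with 3 to 60 N. Pads are 16 mm wide; open, the fingers measure 119 mm over their backs; the gripper's body (75 mm by 177 mm) begins 78 mm behind the grasp point.
Start: joints at [-77.894, 24.414, 4.234, 92.017, -1.954, 63.644, -3.845], TCP at [238.292, 631.499, 205.467] pointing down, gripper open.
Joint ranges: [-163.25, 163.25], [-28.42, 122.38], [-70.27, 78.77], [12.13, 141.07], [-58.53, 238.53], [9.26, 117.41], [-156.51, 156.51]. Speed limits (degrees/s): [108.29, 108.29, 136.94, 136.94, 172.46, 172.46, 172.46].

### API

Orientations are given as [roll, pitch, yaw] about the fixed x, y, z axes, in that order (R = Rz(yaw) Ry(pitch) Rx(roll)).
In Python, from plant import r, grab_frame, camera_model, observe gives the robot as it stands (r), with the cameras as plain functions and the readings as plain functions.
- The arm moves only by the shell command python3 nudge.py 'ROWS' [OPENING] [FORCE]. ROWS is 1 to 12 rows, parted by semicolons, with the numbers parted by commas; each row has 6 numbers: dx, dy, dz in shares of the most that a row can go, 1 being 62.5 mm, then a rotation vector rx, ry, rz in a scale on which 1.0 is 90 degrees; each row shifts and turns the commanded pose from where the row before left it, along the tool's axes as they then stand; what a row does not reach is not made up. A row lasts 1/8 s, in which the tool goes at most 62.5 mm and 10.7 degrees, less where a joint would pass 70% of its speed; a pose out of reach is approached as far as the arm can. OPENING is the finger opening in mm, set as the command begins (- or left out keeps the last). The fingers move at their own pace and stop on an object; FORCE is the grip in N (left out, the last holds). Time passes only in rows, so rows that do not move let the fingers close. It prints the time, the measured TCP pose, the force, the opening and the grip force at its end. No shift or turn number may pass 1 either way. Input that does not fit is refused with a message, and nothing moves.
- observe(): the state, without advancing time (a new reading comes with each control period).
- grab_frame(name): name is "side" or "top"; returns (picture, depth): 420x560x3 uint8, red, green, blue; 420x560 float32, mm along the optical axis (not along the pixel's ray), 0 where there is no reading.
- camera_model(name): a dict with "camera_matrix" (3x3 intrinsics, pixels), "k1" (the pictures are not rectified: a ray, as slopes to the right and down, at radius r is drawn at 1 + k1 r^2 times it, then the intrinsics apply), "origin" and "attitude" of the camera in the world. Camera axes: x right, y up, looking along -z (the intrinsics and any distortion apply to the point x, -y, -z); pixel columns grow to the right and rows downward; lengths in mm; the calibration is good to about 2 mm. A picture is of the moment at which its call begins. camera_model takes no time and is no camera call.
- r.sign_off(): hands the job in; it is judged then, once.
The state is a dict: "t": time; "joint_positions": joint angles; "joint_vel": joint speeds; "tau": joint torques, N m; "position": TCP position; "eef_rot": TCP orientation; "force": force on the tool from outside, world axes, zero at the start; "torque": the same for the moment, N m; "finger_gap": finger opening in mm; "grip_force": force on a finger pad.
Only numpy, scipy, OpenCV 4.12 (cv2) and the standard library are available. Lean on these libraries where they do the work, as an engineer would, in place of code of your own. Each camera call takes 0.05 s, during which the arm holds its last target. There are 200 camera calls.

## Working session

There is one attempt and no reset: what is moved stays moved. The work goes in short steps, Python scripts to look and compute and a shell command to move; the robot and the scene stay as the last step left them, time stands still between calls to the robot, and variables do not carry over. Pictures are saved under pics/ and viewed, at most 10 in all, crops included, and the job is handed in when it is done.

```bash
ls; mkdir -p pics
python3 - <<'E'
from plant import r, grab_frame, camera_model, observe
import cv2,numpy as np,json
o=observe();print({k:np.round(o[k],2).tolist() for k in o})
for n in("top","side"):
    p,d=grab_frame(n);cv2.imwrite(f"pics/{n}0.png",p[:,:,::-1]);np.savez(f"pics/{n}0.npz",p=p,d=d)
    print(n,camera_model(n))
E
```

```text
nudge.py
pics
plant.py
{'t': 0.0, 'joint_positions': [-77.89, 24.45, 4.23, 92.05, -1.95, 63.64, -3.85], 'joint_vel': [0.02, -0.01, -0.02, -0.04, 0.07, -0.08, 0.02], 'tau': [-0.0, -93.58, 3.67, -45.42, -0.05, 0.02, 0.0], 'position': [238.18, 631.13, 204.77], 'eef_rot': [-179.93, 0.01, 159.33], 'force': [-0.12, -0.42, 0.01], 'torque': [0.04, 0.01, 0.01], 'grip_force': 0.0, 'finger_gap': 93.93}
top {'camera_matrix': array([[507.83469385,   0.        , 286.53246227],
       [  0.        , 507.83469385, 206.12671357],
       [  0.        ,   0.        ,   1.        ]]), 'k1': -0.1501640975178737, 'origin': array([ 495.15751163,   -8.1786678 , 1153.67304918]), 'attitude': array([  6.25490212,   1.68445681, -90.01674355])}
side {'camera_matrix': array([[471.81357607,   0.        , 288.44646612],
       [  0.        , 471.81357607, 213.11638013],
       [  0.        ,   0.        ,   1.        ]]), 'k1': -0.07306065556516592, 'origin': array([353.02614499, 689.30993587, 687.71550341]), 'attitude': array([  48.94267786,    0.75321418, -160.01017716])}
```

View pics/top0.png

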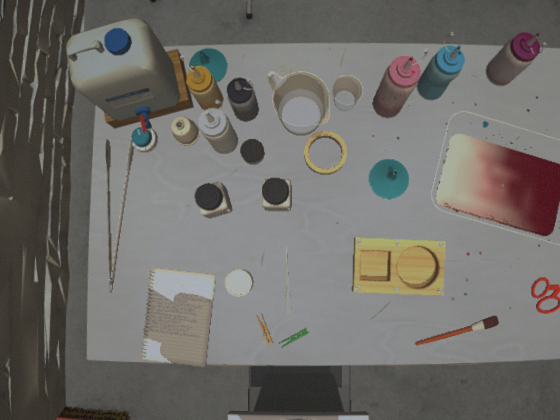

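View pics/side0.png

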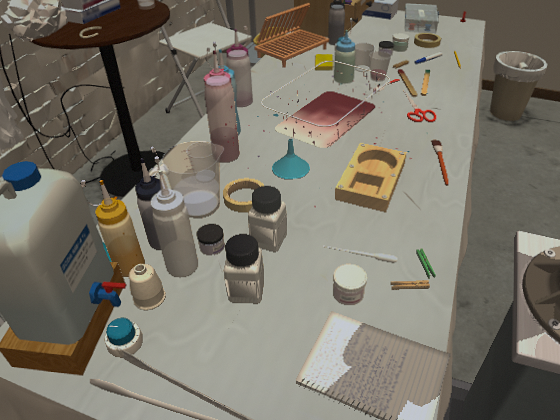

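```bash
cat > h.py <<'E'
import numpy as np,cv2
from scipy.spatial.transform import Rotation as R
from plant import r, grab_frame, camera_model, observe
def cam(n):
    m=camera_model(n);return m,np.asarray(m["camera_matrix"]),R.from_euler('xyz',m["attitude"],degrees=True).as_matrix()
def rays(n,uv):
    m,K,A=cam(n);uv=np.asarray(uv,float).reshape(-1,2)
    xd=(uv-K[:2,2])/[K[0,0],K[1,1]];x=xd.copy()
    for _ in range(20): x=xd/(1+m["k1"]*(x**2).sum(1,keepdims=True))
    return np.asarray(m["origin"]),np.c_[x[:,0],-x[:,1],-np.ones(len(x))]@A.T
def onplane(n,uv,z):
    o,d=rays(n,uv);return o+d*((z-o[2])/d[:,2])[:,None]
def cloud(n,dep):
    v,u=np.mgrid[:420,:560];o,d=rays(n,np.c_[u.ravel(),v.ravel()])
    P=o+d*dep.reshape(-1,1);P[dep.ravel()<=0]=np.nan;return P.reshape(420,560,3)
def proj(n,P):
    m,K,A=cam(n);c=(np.atleast_2d(P)-m["origin"])@A;x=np.c_[c[:,0],-c[:,1]]/-c[:,2:]
    return x*(1+m["k1"]*(x**2).sum(1,keepdims=True))*K[0,0]+K[:2,2]
E
python3 - <<'E'
from h import *
for n,roi in(("top",None),("side",None)):
    f=np.load(f"pics/{n}0.npz");P=cloud(n,f["d"])
    print(n)
    for nm,c in(("L",(700,230)),("R",(700,10))):
        pass
    q=P.reshape(-1,3);q=q[~np.isnan(q[:,0])]
    for y0,y1 in((90,300),(-60,85)):
        s=q[(q[:,2]>118)&(q[:,2]<134)&(q[:,1]>y0)&(q[:,1]<y1)&(q[:,0]>450)&(q[:,0]<640)]
        print("cap",len(s),np.round(s.mean(0),1),np.round(cv2.minEnclosingCircle(s[:,:2].astype(np.float32)),1) if 0 else cv2.minEnclosingCircle(s[:,:2].astype(np.float32)))
        s=q[(q[:,2]>20)&(q[:,2]<90)&(q[:,1]>y0)&(q[:,1]<y1)&(q[:,0]>450)&(q[:,0]<640)]
        print("body",len(s),cv2.minAreaRect(s[:,:2].astype(np.float32)))
    s=q[(q[:,2]>28)&(q[:,2]<44)&(q[:,1]>-420)&(q[:,1]<-120)&(q[:,0]>300)&(q[:,0]<520)]
    print("block",len(s),s.mean(0),cv2.minAreaRect(s[:,:2].astype(np.float32)))
p=cv2.imread("pics/top0.png");s=cv2.imread("pics/side0.png")
a=cv2.resize(p[170:230,185:305],None,fx=5,fy=5,interpolation=2)
b=cv2.resize(p[230:300,350:450],None,fx=4,fy=4,interpolation=2)
c=cv2.resize(s[175:310,215:295],(178,300));
o=np.zeros((600,800,3),np.uint8);o[:300,:600]=a;o[300:580,:400]=b;o[:300,610:788]=c
cv2.imwrite("pics/crop.png",o)
E
```

```text
top
cap 420 [622.9 185.3 124.9] ((627.9481201171875, 185.66012573242188), 27.907581329345703)
body 561 ((536.177490234375, 157.5142364501953), (197.09413146972656, 63.7025146484375), 16.957319259643555)
cap 285 [628.5  45.7 124.7] ((635.8065185546875, 45.91343688964844), 27.04010772705078)
body 168 ((618.376953125, 43.363677978515625), (27.362178802490234, 65.38558197021484), 12.80830192565918)
block 1761 [ 458.80265814 -219.60183051   35.53210116] ((473.1505126953125, -222.942626953125), (200.28160095214844, 99.0478515625), 87.8974380493164)
side
cap 507 [621.7 190.8 125. ] ((627.803466796875, 187.76858520507812), 28.645395278930664)
body 1370 ((545.8116455078125, 162.81661987304688), (215.65548706054688, 61.60847473144531), 18.075437545776367)
cap 254 [627.4  51.8 124.7] ((633.912841796875, 49.00185775756836), 26.467384338378906)
body 677 ((613.9593505859375, 56.34829330444336), (67.96015930175781, 27.17571258544922), 62.642059326171875)
block 1251 [ 463.1404993  -210.67342454   35.88535309] ((470.6784973144531, -222.87571716308594), (205.6839599609375, 99.10877990722656), 89.72675323486328)
```

View pics/crop.png

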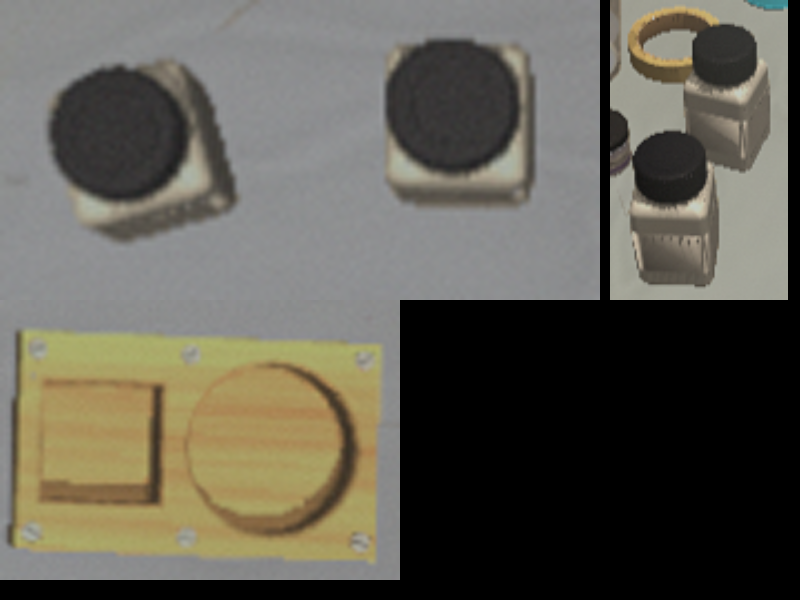

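Run:
```python
from h import *
Q={}
for n in("top","side"):
    f=np.load(f"pics/{n}0.npz");q=cloud(n,f["d"]).reshape(-1,3);Q[n]=q[~np.isnan(q[:,0])]
def box(q,z0,z1,y0,y1,x0=440,x1=700): return q[(q[:,2]>z0)&(q[:,2]<z1)&(q[:,1]>y0)&(q[:,1]<y1)&(q[:,0]>x0)&(q[:,0]<x1)]
for n in Q:
    print(n)
    for y0,y1 in((130,260),(-30,100)):
        s=box(Q[n],121,130,y0,y1,590);c,rr=cv2.minEnclosingCircle(s[:,:2].astype(np.float32));print("cap",len(s),s.mean(0).round(1),np.round(c,1),round(rr,1))
        s=box(Q[n],25,92,y0,y1,580);s=s[np.hypot(*(s[:,:2]-c).T)<55];print("body",len(s),cv2.minAreaRect(s[:,:2].astype(np.float32)))
        s2=s[s[:,2]>76];print("shoulder",len(s2),cv2.minAreaRect(s2[:,:2].astype(np.float32)))
    s=box(Q[n],30,42,-420,-100,350,620);print("block",cv2.minAreaRect(s[:,:2].astype(np.float32)),np.median(s[:,2]))
def px(x,y,s,u0,v0): return (x+.5)/s-.5+u0,(y+.5)/s-.5+v0
B=onplane("top",[px(x,y-300,4,350,230) for x,y in((22,331),(382,346),(376,561),(14,546))],36);print("block corners",B.round(1),B.mean(0))
S=onplane("top",[px(x,y-300,4,350,230) for x,y in((42,379),(162,383),(160,504),(39,501))],36);print("pocket",S.round(1),S.mean(0))
S=onplane("top",[px(x,y,5,185,170) for x,y in((77,226),(212,188),(170,64))],86);print("can shoulder",S.round(1))
S=onplane("top",[px(x,y,5,185,170) for x,y in((125,240),(235,208))],6);print("can heel",S.round(1))
```

```text
top
cap 534 [629.2 185.8 125.1] [629.2 186.6] 28.4
body 345 ((629.170654296875, 185.7327880859375), (63.291282653808594, 63.401771545410156), 15.809478759765625)
shoulder 179 ((629.4025268554688, 186.31556701660156), (62.28975296020508, 62.6883659362793), 16.3631649017334)
cap 536 [640.2  46.2 125. ] [640.3  46.1] 27.7
body 274 ((639.6246948242188, 44.86404037475586), (60.912139892578125, 61.99799728393555), 89.93360900878906)
shoulder 170 ((639.97314453125, 45.51333236694336), (61.12486267089844, 59.584877014160156), 0.13364554941654205)
block ((516.1874389648438, -238.7137451171875), (228.64468383789062, 186.22079467773438), 87.8974380493164) 35.70788092244675
side
cap 622 [627.5 189.8 125.3] [627.8 187.8] 28.6
body 1117 ((628.316650390625, 189.17369079589844), (63.486427307128906, 61.700042724609375), 16.777999877929688)
shoulder 354 ((628.7105102539062, 188.6967315673828), (62.14177322387695, 60.730098724365234), 16.588478088378906)
cap 441 [639.   50.4 125.4] [639.5  47.9] 28.2
body 1025 ((639.5692138671875, 51.59174728393555), (64.64253997802734, 61.58526611328125), 1.6917908191680908)
shoulder 310 ((639.90869140625, 50.362266540527344), (59.29346466064453, 62.302635192871094), 88.74146270751953)
block ((515.3762817382812, -262.6184997558594), (286.2455139160156, 186.40823364257812), 88.28455352783203) 36.82282725531314
block corners [[ 548.1 -126.2   36. ]
 [ 538.6 -326.4   36. ]
 [ 420.4 -320.4   36. ]
 [ 430.7 -120.6   36. ]] [ 484.44039258 -223.42488654   36.        ]
pocket [[ 521.7 -136.9   36. ]
 [ 519.1 -203.    36. ]
 [ 453.  -200.9   36. ]
 [ 455.1 -134.5   36. ]] [ 487.20990753 -168.8408009    36.        ]
can shoulder [[594.3 207.8  86. ]
 [610.4 149.9  86. ]
 [663.9 168.7  86. ]]
can heel [[595.2 201.6   6. ]
 [609.8 151.    6. ]]
```

```bash
cat >> h.py <<'E'
def delta(t,yaw,quiet=0):
    "row totals in tool axes: rotate first, then shift"
    o=observe();p=np.array(o["position"]);Rm=R.from_euler('xyz',o["eef_rot"],degrees=True)
    T=R.from_euler('xyz',[180,0,yaw],degrees=True)
    print("pos",p.round(1),"rot",np.round(o["eef_rot"],1),"j",np.round(o["joint_positions"],0),"f",np.round(o["force"],1),"t",o["t"])
    print("rotvec first",(Rm.inv()*T).as_rotvec(degrees=True).round(2)," then shift",T.inv().apply(np.array(t)-p).round(1))
E
python3 - <<'E'
from h import *
Q=[]
for n in("top","side"):
    f=np.load(f"pics/{n}0.npz");q=cloud(n,f["d"]).reshape(-1,3);q=q[~np.isnan(q[:,0])];Q.append(q)
    s=q[(abs(q[:,2]-36)<5)&(q[:,0]>410)&(q[:,0]<552)&(q[:,1]>-335)&(q[:,1]<-112)];print(n,"block",cv2.minAreaRect(s[:,:2].astype(np.float32)))
q=np.vstack(Q)
for a in(16.4,106.4):
    d=(q[:,:2]-[629,187])@np.array([[np.cos(np.radians(a)),-np.sin(np.radians(a))],[np.sin(np.radians(a)),np.cos(np.radians(a))]])
    for z0,hx,hy in((129,115,55),(35,75,25),(160,130,130)):
        s=q[(abs(d[:,0])<hx)&(abs(d[:,1])<hy)&(q[:,2]>z0)]; print(a,z0,len(s),s[:,2].max() if len(s) else 0, s.min(0).round() if len(s) else 0,s.max(0).round() if len(s) else 0)
    w=q[(abs(d[:,1])<25)&(abs(d[:,0])<75)&(abs(d[:,0])>42)&(q[:,2]>15)];print("finger zone",len(w),w[:3].round())
delta([629,187,205],106.4)
E
```

```text
top block ((484.51611328125, -223.15106201171875), (200.12062072753906, 121.70442962646484), 87.18907165527344)
side block ((483.33709716796875, -222.45950317382812), (205.69027709960938, 121.53166198730469), 87.21499633789062)
16.4 129 314 178.2068357999251 [604. 162. 129.] [754. 208. 178.]
16.4 35 1876 131.9073133346311 [592. 155.  36.] [665. 219. 132.]
16.4 160 685 213.29620937747444 [745. 142. 160.] [777. 198. 213.]
finger zone 0 []
106.4 129 13 131.9073133346311 [604. 162. 129.] [648. 208. 132.]
106.4 35 2413 131.9073133346311 [596. 149.  35.] [660. 225. 132.]
106.4 160 685 213.29620937747444 [745. 142. 160.] [777. 198. 213.]
finger zone 0 []
pos [238.2 631.2 204.8] rot [-179.9    0.   159.3] j [-78.  24.   4.  92.  -2.  64.  -4.] f [ 0.6 -0.5 -0.4] t 0.1
rotvec first [-6.000e-02  3.000e-02  5.293e+01]  then shift [-5.365e+02  2.495e+02 -2.000e-01]
```

The rows are not in the units I measure in: shifts go in shares of 62.5 mm and turns go in shares of 90 degrees. I convert before sending: 10.6 degrees / 90 = 0.1178.

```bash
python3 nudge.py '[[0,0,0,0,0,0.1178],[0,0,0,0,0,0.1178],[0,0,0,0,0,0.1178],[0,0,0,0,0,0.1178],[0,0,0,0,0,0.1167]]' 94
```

```text
refused: ROWS must be rows parted by semicolons, with the numbers parted by commas. Nothing was moved.
```

I used the wrong layout. The manual says rows parted by semicolons, with the numbers parted by commas; once more.

```bash
python3 nudge.py '0,0,0,0,0,0.1178;0,0,0,0,0,0.1178;0,0,0,0,0,0.1178;0,0,0,0,0,0.1178;0,0,0,0,0,0.1167' 94; python3 nudge.py '-0.8,0.368,0,0,0,0;-0.8,0.368,0,0,0,0;-0.8,0.368,0,0,0,0;-0.8,0.368,0,0,0,0;-0.8,0.368,0,0,0,0;-0.8,0.368,0,0,0,0;-0.8,0.368,0,0,0,0;-0.8,0.368,0,0,0,0;-0.8,0.368,0,0,0,0;-0.8,0.368,0,0,0,0;-0.576,0.304,0,0,0,0;0,0,0,0,0,0'; python3 -c "
from h import *
delta([629,187,45],106.4)"
```

```text
t: 0.72
position: [238.2, 631.3, 205.1]
eef_rot: [-180.0, 0.0, 106.1]
force: [-0.2, 0.1, -1.1]
finger_gap: 94.2
grip_force: 0.0
t: 2.22
position: [630.3, 184.1, 205.1]
eef_rot: [-180.0, 0.1, 106.1]
force: [0.7, -0.1, -0.5]
finger_gap: 94.0
grip_force: 0.0
pos [630.3 184.1 205.1] rot [-1.800e+02  1.000e-01  1.061e+02] j [-41.  24.  26.  96. -12.  63.   4.] f [ 0.7 -0.1 -0.5] t 2.225
rotvec first [-0.02  0.09 -0.25]  then shift [  3.1  -0.4 160.1]
```

To row units: 40 mm is 0.64, 30 mm is 0.48, -0.3 degrees / 90 = -0.0033.

```bash
python3 nudge.py '0.048,-0.008,0.32,0,0,-0.0033;0,0,0.64,0,0,0;0,0,0.64,0,0,0;0,0,0.48,0,0,0;0,0,0.32,0,0,0;0,0,0.16,0,0,0;0,0,0,0,0,0'
python3 - <<'E'
from h import *
delta([629,187,45],106.4)
p,d=grab_frame("side");cv2.imwrite("pics/s1.png",cv2.resize(p[120:330,130:410],None,fx=2.8,fy=2.8)[:,:,::-1])
E
```

```text
t: 3.1
position: [627.1, 190.8, 45.2]
eef_rot: [-180.0, 0.0, 106.8]
force: [0.1, 0.2, 1.2]
finger_gap: 93.8
grip_force: 0.0
pos [627.1 190.8  45.2] rot [-180.     0.   106.8] j [-39.  34.  22. 103. -17.  47.   8.] f [0.1 0.2 1.2] t 3.1
rotvec first [-0.03  0.    0.35]  then shift [-4.2  0.7  0.2]
```

View pics/s1.png

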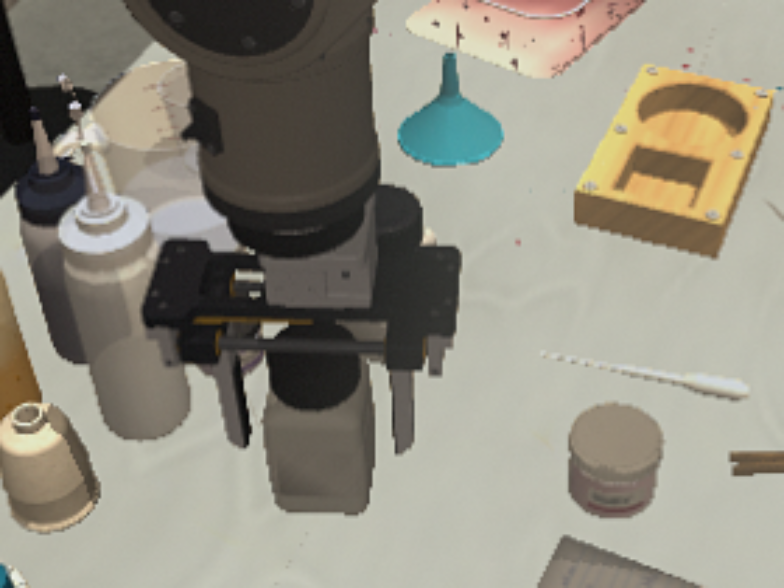

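The fingers straddle the left canister (crop ~(320,420)) and the bottle beside them is clear. I'll trim the offset and grip.

To row units: -3.5 mm is -0.056, 0.5 mm is 0.008, 0.3 degrees / 90 = 0.0033.

```bash
python3 nudge.py '-0.056,0.008,0,0,0,0.0033;0,0,0,0,0,0;0,0,0,0,0,0;0,0,0,0,0,0'; python3 nudge.py '0,0,0,0,0,0;0,0,0,0,0,0;0,0,0,0,0,0;0,0,0,0,0,0;0,0,0,0,0,0;0,0,0,0,0,0;0,0,0,0,0,0;0,0,0,0,0,0' 50 30
```

```text
t: 3.65
position: [628.9, 187.4, 45.6]
eef_rot: [180.0, -0.0, 106.4]
force: [-0.3, 0.0, -0.2]
finger_gap: 93.9
grip_force: 0.0
t: 4.65
position: [628.9, 187.3, 45.5]
eef_rot: [180.0, 0.0, 106.4]
force: [2.0, 0.2, -0.7]
finger_gap: 61.7
grip_force: 30.0
```

To row units: -35 mm is -0.56, -20 mm is -0.32.

```bash
python3 nudge.py '0,0,-0.08,0,0,0;0,0,-0.32,0,0,0;0,0,-0.56,0,0,0;0,0,-0.56,0,0,0;0,0,-0.56,0,0,0;0,0,-0.24,0,0,0;0,0,-0.08,0,0,0;0,0,0,0,0,0;0,0,0,0,0,0'
python3 - <<'E'
from h import *
delta([487,-169.7,195],87.2)
E
```

```text
t: 5.78
position: [628.3, 187.1, 194.2]
eef_rot: [-179.9, 0.0, 106.4]
force: [1.2, -0.0, -3.7]
finger_gap: 61.6
grip_force: 30.0
pos [628.3 187.1 194.2] rot [-179.9    0.   106.4] j [-41.  25.  26.  96. -12.  62.   5.] f [ 1.2 -0.  -3.7] t 5.775
rotvec first [-0.1   0.04 19.22]  then shift [-363.3 -123.7   -0.8]
```

To row units: -50 mm is -0.8, -40 mm is -0.64, 6.4 degrees / 90 = 0.0711.

```bash
python3 nudge.py '0,0,0,0,0,0.0711;0,0,0,0,0,0.0711;0,0,0,0,0,0.0711;-0.32,-0.112,0,0,0,0;-0.64,-0.224,0,0,0,0;-0.8,-0.272,0,0,0,0;-0.8,-0.272,0,0,0,0;-0.8,-0.272,0,0,0,0;-0.8,-0.272,0,0,0,0;-0.8,-0.272,0,0,0,0;-0.56,-0.192,0,0,0,0;-0.288,-0.096,0,0,0,0'; python3 nudge.py '0,0,0,0,0,0;0,0,0,0,0,0;0,0,0,0,0,0';python3 - <<'E'
from h import *
delta([487,-169.7,195],87.2)
p,d=grab_frame("side");cv2.imwrite("pics/s2.png",cv2.resize(p[20:220,250:500],None,fx=3,fy=3)[:,:,::-1]);np.savez("pics/s2.npz",p=p,d=d)
q=cloud("side",d).reshape(-1,3);q=q[~np.isnan(q[:,0])]
s=q[(q[:,2]>152)&(q[:,2]<195)&(abs(q[:,0]-487)<70)&(abs(q[:,1]+170)<60)]
print(len(s),cv2.minAreaRect(s[:,:2].astype(np.float32)))
p,d=grab_frame("top");cv2.imwrite("pics/t2.png",cv2.resize(p[180:330,290:490],None,fx=3.5,fy=3.5)[:,:,::-1])
E
```

```text
t: 7.28
position: [485.4, -171.9, 195.2]
eef_rot: [-180.0, -0.0, 87.1]
force: [0.0, 1.0, -3.4]
finger_gap: 62.0
grip_force: 30.0
t: 7.65
position: [487.6, -168.5, 195.3]
eef_rot: [-180.0, -0.0, 87.3]
force: [-0.0, -0.6, -3.6]
finger_gap: 61.8
grip_force: 30.0
pos [ 487.6 -168.5  195.3] rot [-180.    -0.    87.3] j [-22.  12.  40. 115.  -9.  57.  19.] f [-0.  -0.6 -3.6] t 7.65
rotvec first [-0.02 -0.    0.11]  then shift [-1.2 -0.5  0.3]
545 ((475.6463928222656, -150.7821807861328), (78.53780364990234, 42.29502868652344), 35.354434967041016)
```

View pics/s2.png

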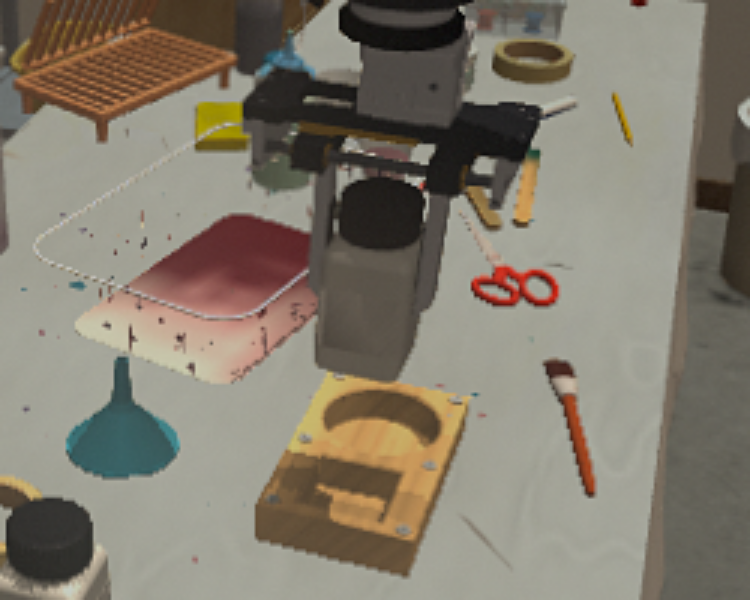

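To row units: 30 mm is 0.48, 20 mm is 0.32.

```bash
python3 nudge.py '0.016,-0.0048,0,0,0,0;0,0,0.32,0,0,0;0,0,0.48,0,0,0;0,0,0.48,0,0,0;0,0,0.272,0,0,0;0,0,0.096,0,0,0;0,0,0,0,0,0;0,0,0,0,0,0;0,0,0,0,0,0'; python3 -c "
from h import *
delta([487,-169.7,51],87.2)"
```

```text
t: 8.88
position: [487.6, -168.3, 93.1]
eef_rot: [179.9, -0.0, 87.2]
force: [0.1, 0.1, -2.7]
finger_gap: 61.8
grip_force: 30.0
pos [ 487.6 -168.3   93.1] rot [179.9  -0.   87.2] j [-18.  21.  36. 120. -17.  44.  26.] f [ 0.1  0.1 -2.7] t 8.875
rotvec first [ 0.06 -0.01  0.03]  then shift [-1.5 -0.5 42.1]
```

To row units: 5 mm is 0.08, -1.5 mm is -0.024.

```bash
python3 nudge.py '-0.024,-0.008,0,0,0,0;0,0,0,0,0,0;0,0,0.08,0,0,0;0,0,0.08,0,0,0;0,0,0.08,0,0,0;0,0,0.08,0,0,0;0,0,0.048,0,0,0;0,0,0,0,0,0;0,0,0,0,0,0'; python3 -c "
from h import *
delta([487,-169.7,51],87.2)"
```

```text
t: 10.0
position: [486.5, -169.6, 69.5]
eef_rot: [-180.0, -0.0, 87.2]
force: [-0.5, 0.6, -4.1]
finger_gap: 61.8
grip_force: 30.0
pos [ 486.5 -169.6   69.5] rot [-180.    -0.    87.2] j [-16.  23.  34. 121. -19.  42.  28.] f [-0.5  0.6 -4.1] t 10.0
rotvec first [-0.01 -0.01  0.03]  then shift [-0.1  0.5 18.5]
```

```bash
python3 nudge.py '0,0,0.08,0,0,0;0,0,0.08,0,0,0;0,0,0.064,0,0,0;0,0,0.032,0,0,0;0,0,0.032,0,0,0;0,0,0.016,0,0,0;0,0,0.016,0,0,0;0,0,0,0,0,0;0,0,0,0,0,0'
```

```text
t: 11.12
position: [486.7, -169.8, 50.9]
eef_rot: [180.0, -0.1, 87.2]
force: [-11.6, 6.7, 38.0]
finger_gap: 61.9
grip_force: 30.0
```

To row units: -0.7 mm is -0.0112.

```bash
python3 nudge.py '0,0,-0.0112,0,0,0;0,0,0,0,0,0'; python3 nudge.py '0,0,0,0,0,0;0,0,0,0,0,0;0,0,0,0,0,0;0,0,0,0,0,0' 94;  python3 nudge.py '0,0,-0.32,0,0,0;0,0,-0.56,0,0,0;0,0,-0.56,0,0,0;0,0,-0.48,0,0,0;0,0,-0.32,0,0,0;0,0,0,0,0,0;0,0,0,0,0,0'
python3 - <<'E'
from h import *
p,d=grab_frame("side");cv2.imwrite("pics/s3.png",cv2.resize(p[60:220,270:470],None,fx=3.75,fy=3.75)[:,:,::-1])
q=cloud("side",d).reshape(-1,3);q=q[~np.isnan(q[:,0])]
s=q[(q[:,2]>100)&(q[:,2]<138)&(np.hypot(q[:,0]-486,q[:,1]+170)<40)];print(len(s),np.percentile(s[:,2],[5,50,95,98]))
s=s[s[:,2]>127];print(s.mean(0),cv2.minEnclosingCircle(s[:,:2].astype(np.float32)))
E
```

```text
t: 11.38
position: [486.7, -169.8, 50.9]
eef_rot: [180.0, -0.0, 87.2]
force: [-5.5, 4.0, 18.0]
finger_gap: 61.9
grip_force: 30.0
t: 11.88
position: [486.6, -169.8, 50.2]
eef_rot: [-180.0, 0.0, 87.2]
force: [-0.1, -0.4, 0.2]
finger_gap: 93.6
grip_force: 0.0
t: 12.75
position: [486.3, -169.5, 189.5]
eef_rot: [-180.0, -0.0, 87.2]
force: [-0.6, 0.0, -0.5]
finger_gap: 94.2
grip_force: 0.0
606 [101.01190398 128.72660881 133.71232732 134.28675205]
[ 484.60720536 -165.21042487  131.88640884] ((485.54541015625, -169.031494140625), 29.387332916259766)
```

View pics/s3.png

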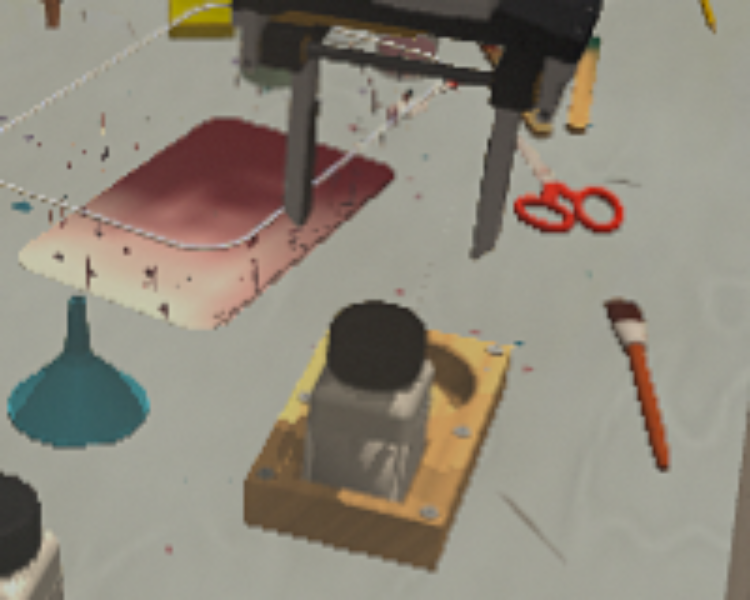

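To row units: 30 mm is 0.48, 17 mm is 0.272.

```bash
python3 nudge.py '0,0,0.48,0,0,0;0,0,0.48,0,0,0;0,0,0.272,0,0,0;0,0,0.112,0,0,0;0,0,0.016,0,0,0;0,0,0,0,0,0;0,0,0,0,0,0' 94;  python3 nudge.py '0,0,0,0,0,0;0,0,0,0,0,0;0,0,0,0,0,0;0,0,0,0,0,0;0,0,0,0,0,0;0,0,0,0,0,0;0,0,0,0,0,0;0,0,0,0,0,0' 45 20; python3 -c "
from h import *
delta([487,-169.7,105],87.2);print(observe()['torque'])"
```

```text
t: 13.68
position: [487.0, -169.8, 105.8]
eef_rot: [179.9, -0.0, 87.2]
force: [0.2, 0.1, 0.4]
finger_gap: 94.1
grip_force: 0.0
t: 14.68
position: [486.6, -169.7, 105.2]
eef_rot: [-180.0, 0.0, 87.2]
force: [0.2, 0.4, 0.5]
finger_gap: 55.5
grip_force: 20.0
pos [ 486.6 -169.7  105.2] rot [-180.     0.    87.2] j [-19.  20.  37. 119. -16.  46.  26.] f [0.2 0.4 0.5] t 14.675
rotvec first [-0.    0.    0.02]  then shift [0.1 0.4 0.2]
[-0.00763607  0.04391787 -0.01681801]
```

To row units: -4 degrees / 90 = -0.0444.

```bash
for i in 1 2; do :; done; python3 nudge.py '0,0,0,0,0,-0.0444;0,0,0,0,0,-0.0444;0,0,0,0,0,-0.0444;0,0,0,0,0,0'; python3 -c "
from h import *
print(observe()['torque'])"; python3 nudge.py '0,0,0,0,0,-0.0444;0,0,0,0,0,-0.0444;0,0,0,0,0,-0.0444;0,0,0,0,0,0'; python3 -c "
from h import *
print(observe()['torque'])"
```

```text
t: 15.18
position: [486.6, -169.8, 105.2]
eef_rot: [180.0, -0.0, 99.2]
force: [-0.4, -0.3, 0.9]
finger_gap: 55.1
grip_force: 20.0
[-0.12059214  0.00677762  0.02013246]
t: 15.68
position: [486.6, -169.8, 105.2]
eef_rot: [180.0, -0.0, 111.1]
force: [-0.4, -0.3, -0.2]
finger_gap: 55.7
grip_force: 20.0
[-0.10028678  0.01583917 -0.03036134]
```

To row units: -6 degrees / 90 = -0.0667.

```bash
python3 nudge.py '0,0,0,0,0,-0.0667;0,0,0,0,0,-0.0667;0,0,0,0,0,-0.0667;0,0,0,0,0,-0.0667;0,0,0,0,0,0'; python3 -c "
from h import *
print(observe()['torque'])"; python3 nudge.py '0,0,0,0,0,-0.0667;0,0,0,0,0,-0.0667;0,0,0,0,0,-0.0667;0,0,0,0,0,-0.0444;0,0,0,0,0,0;0,0,0,0,0,0'; python3 -c "
from h import *
print(observe()['torque'])"
```

```text
t: 16.3
position: [486.5, -169.9, 105.2]
eef_rot: [-180.0, -0.0, 135.1]
force: [-0.8, -0.0, 1.5]
finger_gap: 55.6
grip_force: 20.0
[-0.27303318  0.14787161 -0.04599273]
t: 17.05
position: [486.6, -169.8, 105.3]
eef_rot: [-180.0, -0.0, 157.0]
force: [-1.6, 0.2, 6.0]
finger_gap: 55.2
grip_force: 20.0
[-0.15589406  0.58278863  0.05562777]
```

To row units: -1 mm is -0.016.

```bash
python3 nudge.py '0,0,-0.016,0,0,0;0,0,-0.016,0,0,0;0,0,-0.016,0,0,0;0,0,0,0,0,0;0,0,0,0,0,0'; python3 -c "
from h import *
print(observe()['torque'])"
```

```text
t: 17.68
position: [486.6, -169.8, 108.2]
eef_rot: [-180.0, -0.0, 157.2]
force: [-1.4, -1.2, -1.2]
finger_gap: 55.5
grip_force: 20.0
[-0.17189257  0.16616789 -0.01308384]
```

```bash
python3 nudge.py '0,0,-0.064,0,0,0;0,0,-0.08,0,0,0;0,0,-0.128,0,0,0;0,0,0,0,0,0;0,0,0,0,0,0'; python3 nudge.py '0,0,-0.16,0,0,0;0,0,-0.16,0,0,0;0,0,-0.144,0,0,0;0,0,-0.064,0,0,0;0,0,0,0,0,0;0,0,0,0,0,0;0,0,0,0,0,0'
python3 - <<'E'
from h import *
p,d=grab_frame("side");cv2.imwrite("pics/s4.png",cv2.resize(p[60:220,270:470],None,fx=3.75,fy=3.75)[:,:,::-1])
E
```

```text
t: 18.3
position: [486.7, -169.7, 125.3]
eef_rot: [180.0, 0.0, 157.2]
force: [0.7, -0.4, -1.0]
finger_gap: 55.0
grip_force: 20.0
t: 19.18
position: [486.4, -169.7, 157.9]
eef_rot: [-180.0, -0.0, 157.2]
force: [0.1, -0.2, -0.4]
finger_gap: 55.2
grip_force: 20.0
```

View pics/s4.png

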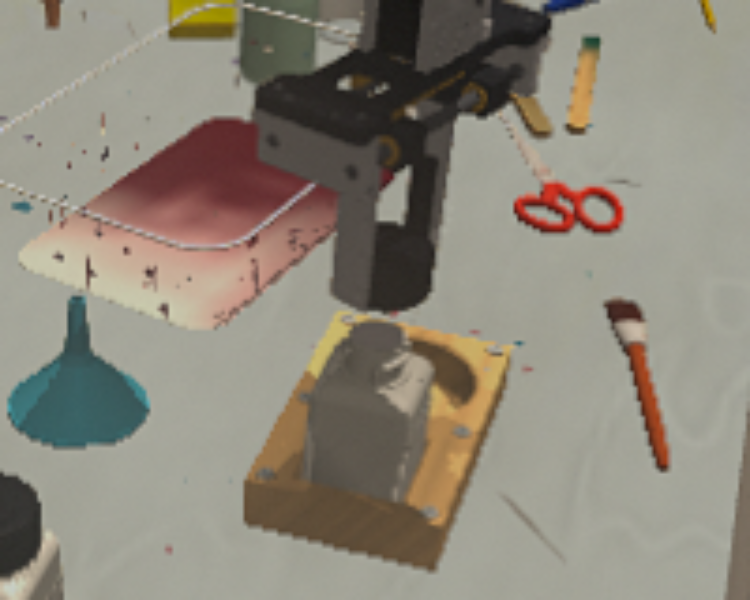

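The cap is held clear at crop ~(385,270). The bare neck shows at ~(375,345), with the canister still seated.

```bash
python3 -c "
from plant import r, grab_frame, camera_model, observe
print(r.sign_off())"
```

```text
the job is handed in; nothing more can be done
None
```

The left canister is seated in the square pocket; its cap unscrewed counter-clockwise and is held about 50 mm above where it sat closed. The job is handed in at about 19 s; the sign-off gave no verdict.

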